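# Offer up the pump cover

## Robot

A 6-joint arm with a two-finger parallel gripper is mounted at the origin on a cart in front of the work surface, level with it; the furniture and walls round the work are solid. World frame = base frame: x ahead of the robot, y to its left, z up, the work surface at z = 0. Lengths are in m, angles in rad, forces in N, time in s.
With the tool pointing down it reaches from about 0.3 to 0.85 m from the base axis. Payload 4.2 kg.
Tool frame: the origin (TCP) lies at the very end of the fingers, on their centre line; the grasp point (between the pads) lies 19 mm behind it; z points along the fingers, y is the direction in which the jaws open and shut (so a half turn about z gives the same grasp; the last joint's range is limited). The gripper opens to 91 mm and grips with 3 to 60 N. Pads are 32 mm wide; open, the fingers measure 118 mm over their backs; the gripper's body (76 mm by 178 mm) begins 60 mm behind the grasp point.
Start: joints at [1.161, 0.32, 1.565, -0, 1.257, -0.02], TCP at [0.219, 0.532, 0.214] pointing down, gripper open.
Joint ranges: [-3.11, 3.11], [-0.84, 2.01], [0.21, 2.61], [-1.34, 4.49], [0.05, 2.63], [-2.56, 2.56]. Speed limits (rad/s): [2.57, 2.57, 3.14, 3.14, 3.14, 3.14].

## Interface

Orientations are given as [roll, pitch, yaw] about the fixed x, y, z axes, in that order (R = Rz(yaw) Ry(pitch) Rx(roll)).
In Python, from bench import observe, viewer, bot gives the robot as it stands.
- The arm moves only by the tool servo_tool, never from a script. Its argument "targets" is a list of rows, each a list of 6 numbers: the shift along the tool's x, y, z in m, then the turn, a rotation vector about the tool's x, y, z in degrees. A call has exactly 5 rows; each row is the pose to reach, as a shift and turn from the pose commanded when the call began, along the tool's axes at that moment; what a row does not reach only later rows make up. A row lasts 1/8 s, in which the tool goes at most 62.5 mm and 10.7 degrees, less where a joint would pass 70% of its speed; a pose out of reach is approached as far as the arm can. A call with a gripper value outside its range is refused whole. "hand" is the closure in counts, from 0 (fully open) to 255 (shut), set as the call begins (left out, the last holds). The fingers move at their own pace and stop on an object; "force" is the grip in N (left out, the last holds). Time passes only in rows, so rows that repeat a pose let the fingers close, or fill a call up. It gives the time, the measured TCP pose, the force and the opening at its end, in the units of the state.
- observe(): the state, without advancing time (a new reading comes with each control period).
- viewer.get_image(name): name is "side" or "top"; returns a dict with "img" (384x512x3 uint8, red, green, blue), "mtx" (3x3 intrinsics, pixels), "origin" and "attitude" of the camera in the world. Camera axes: x right, y down, z forward; pixel columns grow to the right and rows downward; lengths in m; the calibration is good to about 2 mm. A picture is of the moment at which its call begins. There is no depth.
- bot.sign_off(): hands the job in, once; it reports no verdict.
The state is a dict: "time_s": time; "joint_pos": joint angles; "joint_vel": joint speeds; "tau": joint torques, N m; "ee_pos": TCP position; "eef_rot": TCP orientation; "contact_force": force on the tool from outside, world axes, zero at the start; "moment": the same for the moment, N m; "opening": finger opening in m.
Only numpy, scipy, OpenCV 4.12 (cv2) and the standard library are available. Lean on these libraries where they do the work, as an engineer would, in place of code of your own. Each camera call takes 0.05 s, during which the arm holds its last target. There are 200 camera calls.

## Task

Pick up, by its handle, the cover plate whose holes match the threaded holes of the open slip pump, and hold it level about a centimetre above the pump's flange, with every hole lined up over its threaded hole so that the screws could be dropped straight in. Finish while still holding it there: do not put it down, do not let go, and do not let it touch the pump at any time. Leave the other cover and everything else where it lies.

Things in the scene. Friction and masses are not known exactly. Their poses are not given: they have to be found in the camera images.
- three_hole_cover: the cover that fits the pump: aluminium plate 120x76x6 mm (x,y,z) lying flat, with a black bar handle on top: bar 60 mm along x, 14 mm wide (y), z = 26 to 42 mm, centred, on two posts. Origin: centre of the underside; z up; 0.17 to 0.35 kg. Three 14 mm through holes: two at the -x end (x = -46, y = +24 and -24 mm), one at the +x end (x = +46, y = 0)
- four_hole_cover: the cover that does not fit: aluminium plate 120x76x6 mm (x,y,z) lying flat, with a black bar handle on top: bar 60 mm along x, 14 mm wide (y), z = 26 to 42 mm, centred, on two posts. Origin: centre of the underside; z up; 0.17 to 0.35 kg. Four 14 mm holes, one near each corner (x = +-46, y = +-24 mm).
- pump: small grey slip pump fixed to the table, cover off. Top: steel flange 120x76 mm (x,y), its face 60 mm above the table, with a 50x40 mm port and three 6 mm threaded holes: two at the -x end, one at the +x end. Motor (54 mm thick, lower than the flange) reaches out to x = 152 mm; brass hose barbs to y = +-65 mm. Origin: on the table under the flange's centre; z up
- pump_face (a point): centre of the pump's flange face (its top, 60 mm above the table); axes as the pump's
- three_hole_cover_hole0 (a point): centre of a hole of the three-hole cover, in its underside, 46 mm towards -x and 24 mm to +y of the cover's origin; belongs over pump_thread0
- pump_thread0 (a point): mouth of a threaded hole in the pump's flange face, 46 mm towards -x and 24 mm to +y of the face's centre
- three_hole_cover_hole1 (a point): centre of a hole of the three-hole cover, in its underside, 46 mm towards -x and 24 mm to -y of the cover's origin; belongs over pump_thread1
- pump_thread1 (a point): mouth of a threaded hole in the pump's flange face, 46 mm towards -x and 24 mm to -y of the face's centre
- three_hole_cover_hole2 (a point): centre of a hole of the three-hole cover, in its underside, 46 mm towards +x (y = 0) of the cover's origin; belongs over pump_thread2
- pump_thread2 (a point): mouth of a threaded hole in the pump's flange face, 46 mm towards +x (y = 0) of the face's centre
- screwdriver: screwdriver with a red handle, 190 mm long, 26 mm high, lying; bystander. Origin: underside centre
- bisque_cup: unglazed cup, 62 mm wide, 55 mm high; bystander. Origin: underside centre
- masking_tape: roll of masking tape lying flat, 100 mm wide, 25 mm high; bystander. Origin: underside centre
- natch_plug: white plaster plug, 30 mm wide, 28 mm high; bystander. Origin: underside centre
- wooden_rib: flat wooden rib, 99 x 55 x 6 mm, lying on the right; bystander. Origin: underside centre

How it is judged:
On the way:
1. the three-hole cover is lifted off the table in the gripper (height (world z) of three_hole_cover above 0.03 m and contact force between three_hole_cover and the fingers above 1 N), for 0.2 s.
At the end, for the whole second after the job is handed in: Three-hole cover held still in the fingers, level within 0.08 rad, underside 4 to 22 mm above the flange face, not touching the pump, each hole within 4 mm (horizontally) of its own threaded hole; other cover and bystanders within 30 mm of where they lay (horizontal distance between three_hole_cover_hole0 and pump_thread0 below 0.004 m and horizontal distance between three_hole_cover_hole1 and pump_thread1 below 0.004 m and horizontal distance between three_hole_cover_hole2 and pump_thread2 below 0.004 m and z of three_hole_cover in the frame of pump_face between 0.004 and 0.022 m and angle between three_hole_cover's own z axis and vertical below 0.08 rad and contact force between three_hole_cover and pump below 0.1 N and contact force between three_hole_cover and the fingers above 1 N and linear speed of three_hole_cover below 0.02 m/s and distance of each of four_hole_cover, screwdriver, bisque_cup, masking_tape, natch_plug, wooden_rib from where it was at the start of the episode below 0.03 m); the arm keeps its last pose, push and grip.
It fails at once if the cover touches the pump (over 1 N) (contact force between three_hole_cover and pump above 1 N).
It fails at once if the other cover or a bystander is moved by more than 30 mm (distance of any of four_hole_cover, screwdriver, bisque_cup, masking_tape, natch_plug, wooden_rib from where it was at the start of the episode above 0.03 m).
It also fails if it takes over 40 s, if anything falls off the work surface, if the arm or the gripper's body presses on something with over 40 N, if the wrist force passes 120 N, or if a joint passes its speed limit or range.

## Working session

There is one attempt and no reset: what is moved stays moved. The work goes in short steps, Python scripts to look and compute and a tool call to move; the robot and the scene stay as the last step left them, time stands still between calls to the robot, and variables do not carry over. Pictures are saved under pics/ and viewed, about 8 in all and at most 12, crops included, and the job is handed in when it is done.

Besides the shell and the picture viewer there is one more tool, called as name(argument=value, ...) on one line, values as JSON. servo_tool: Moves the arm, as the interface text tells. Its arguments: {"type":"object","properties":{"targets":{"type":"array"},"hand":{"type":"number"},"force":{"type":"number"}},"required":["targets"]}

```bash
mkdir -p pics; cat > h.py <<'E'
import numpy as np, cv2
from bench import observe, viewer, bot
def grab(name,fn):
    d=viewer.get_image(name); cv2.imwrite('pics/'+fn,cv2.cvtColor(d['img'],cv2.COLOR_RGB2BGR)); 
    np.savez('pics/'+fn+'.npz',**{k:np.array(v) for k,v in d.items()}); return d
def rot(d):
    a=np.array(d['attitude'],float)
    if a.shape==(3,3): return a
    from scipy.spatial.transform import Rotation as R
    return (R.from_euler('xyz',a) if a.size==3 else R.from_quat(a)).as_matrix()
def cast(d,uv,z):
    uv=np.atleast_2d(uv).astype(float); r=np.c_[uv,np.ones(len(uv))]@np.linalg.inv(d['mtx']).T@rot(d).T
    o=np.array(d['origin']); return o+r*((z-o[2])/r[:,2:])
def proj(d,P):
    q=(np.atleast_2d(P)-np.array(d['origin']))@rot(d)@np.array(d['mtx']).T; return q[:,:2]/q[:,2:]
E
python3 - <<'E'
from h import *
t=grab('top','t0.png');s=grab('side','s0.png')
for d in(t,s): print(d['mtx'],d['origin'],d['attitude'])
print(observe())
E
```

```text
[[390.04089807   0.         254.53391496]
 [  0.         390.04089807 191.74360707]
 [  0.           0.           1.        ]] [ 0.35641918 -0.03632617  1.38178564] [-2.97173462  0.01442039 -1.55370341]
[[420.01012402   0.         257.38461152]
 [  0.         420.01012402 190.32364938]
 [  0.           0.           1.        ]] [ 0.66005979 -1.26909485  0.76388785] [-2.0726052   0.02531339  0.04258232]
{'time_s': 0.1, 'joint_pos': array([ 1.16095650e+00,  3.20253086e-01,  1.56553421e+00, -2.15535313e-05,
        1.25738064e+00, -1.99743107e-02]), 'joint_vel': array([-0.00072299,  0.00016906, -0.00304794, -0.00116109,  0.00272203,
        0.00278794]), 'tau': array([ 6.01550964e-04, -4.13330948e+01, -2.32510561e+01,  7.30123487e-02,
        4.22025297e-02, -6.35229708e-05]), 'ee_pos': array([0.21835543, 0.53145629, 0.21319878]), 'eef_rot': array([-3.14001728e+00, -1.09740925e-05,  2.75173379e+00]), 'contact_force': array([-0.23325979, -0.38071379, -0.27784681]), 'moment': array([ 0.04466757,  0.01941512, -0.0121748 ]), 'opening': 0.09083589728573176}
```

View pics/t0.png

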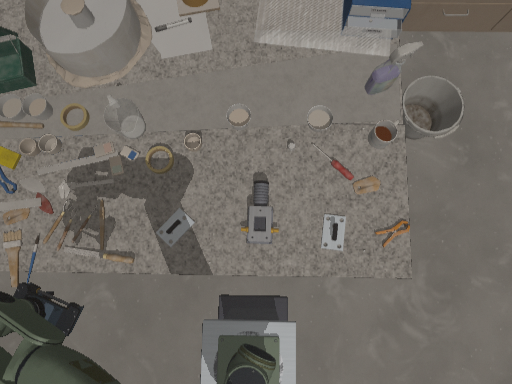

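View pics/s0.png

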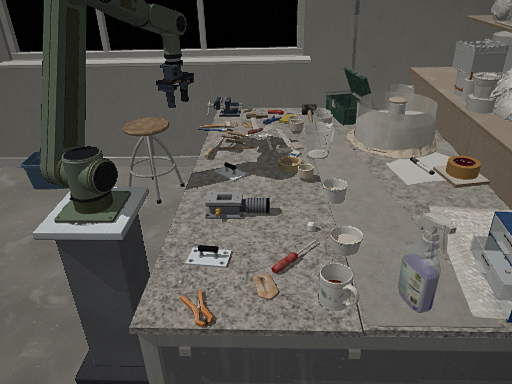

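The top view shows one cover at about (175,227), in shadow, another at (333,232), and the pump at (260,220) with its motor pointing up the image (+x). I'll enlarge all three to count the holes.

```bash
python3 - <<'E'
from h import *
im=cv2.imread('pics/t0.png')
c=[cv2.resize(im[y-28:y+28,x-28:x+28],(390,390),interpolation=cv2.INTER_CUBIC) for x,y in((175,227),(260,217),(333,232))]
c[0]=cv2.convertScaleAbs(c[0],alpha=1.8)
cv2.imwrite('pics/c0.png',cv2.resize(np.hstack(c[:2]),(780,390)))
cv2.imwrite('pics/c1.png',c[2])
E
```

```text
(no output)
```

View pics/c0.png

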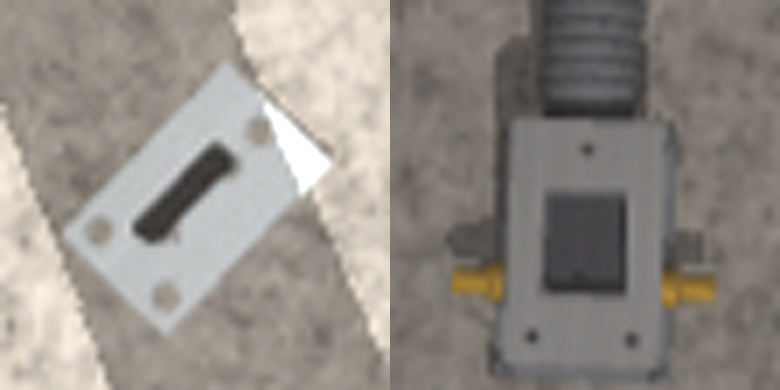

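View pics/c1.png

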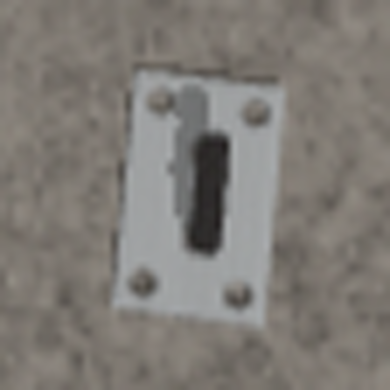

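The cover at (175,227) has three holes: a pair at its lower-left end and a single one at the upper right. The one at (333,232) has four. The pump's threads show at crop positions (142,336), (242,341) and (198,149). Next I'll measure the poses with sub-pixel centroids.

```bash
cat >> h.py <<'E'
def cen(g,p,r=4,sign=1):
    "darkness-weighted centroid in a small window round p"
    x,y=np.round(p).astype(int); w=g[y-r:y+r+1,x-r:x+r+1].astype(float)
    k=sign*(np.median(np.r_[w[0],w[-1],w[:,0],w[:,-1]])-w); k[k<0.25*k.max()]=0
    Y,X=np.mgrid[y-r:y+r+1,x-r:x+r+1]; return np.array([(k*X).sum(),(k*Y).sum()])/k.sum()
def fit(m,w):
    "planar rigid fit: world=c+R(yaw)m"
    m=np.array(m,float);w=np.array(w)[:,:2];mc=m.mean(0);wc=w.mean(0);a=(m-mc)@[1,1j];b=(w-wc)@[1,1j]
    yaw=np.angle((np.conj(a)*b).sum());R=np.array([[np.cos(yaw),-np.sin(yaw)],[np.sin(yaw),np.cos(yaw)]])
    c=wc-R@mc;return c,yaw,np.linalg.norm(w-(c+m@R.T),axis=1)
H=np.array([[-46,24],[-46,-24],[46,0]])/1e3
C=np.array([[-60,38],[-60,-38],[60,-38],[60,38]])/1e3
E
python3 - <<'E'
from h import *
t=dict(np.load('pics/t0.png.npz')); g=cv2.cvtColor(t['img'],cv2.COLOR_RGB2GRAY); k=390/56
f=lambda L,x,y:np.array(L)/k-.5+np.array([x-28,y-28])
h0=f([(98,230),(165,297),(260,130)],175,227); h=np.array([cen(g,p,3) for p in h0]); print(h0,h)
co=f([(66,234),(165,335),(332,160),(228,62)],175,227)
for z in(.006,): print('cover holes',fit(H,cast(t,h,z)),'corners',fit(C,cast(t,co,z)),'raw',fit(H,cast(t,h0,z)))
bar=f([(185,193)],175,227);print('bar ctr',cast(t,bar,.042))
p0=f([(142,336),(242,341),(198,149)],260,217);p=np.array([cen(g,q,2) for q in p0]);print(p0,p)
print('pump',fit(H,cast(t,p,.06)),fit(H,cast(t,p0,.06)))
s=dict(np.load('pics/s0.png.npz'))
c,y,_=fit(H,cast(t,p,.06));R=np.array([[np.cos(y),-np.sin(y)],[np.sin(y),np.cos(y)]])
print('side proj threads',proj(s,np.c_[c+H@R.T,[.06]*3]),'corners',proj(s,np.c_[c+C@R.T,[.06]*4]))
im=cv2.imread('pics/s0.png')
cv2.imwrite('pics/c2.png',np.hstack([cv2.resize(im[180:230,195:275],(640,400),interpolation=cv2.INTER_CUBIC)]))
E
```

```text
[[160.57179487 231.52564103]
 [170.19230769 241.14615385]
 [183.83333333 217.16666667]] [[160.50398936 231.71010638]
 [170.25849335 241.41063516]
 [183.77693475 217.27769347]]
cover holes (array([0.46180366, 0.26798137]), np.float64(-0.7317598559638293), array([0.00061707, 0.00090156, 0.00044499])) corners (array([0.46216288, 0.2668154 ]), np.float64(-0.7297763245344517), array([0.0022253 , 0.00147801, 0.00111736, 0.00075116])) raw (array([0.46241645, 0.26789926]), np.float64(-0.7360018224665377), array([0.00036331, 0.00062515, 0.00035022]))
bar ctr [[0.46134278 0.26543042 0.042     ]]
[[251.88974359 236.74615385]
 [266.24871795 237.46410256]
 [259.93076923 209.89487179]] [[251.93604651 236.90116279]
 [266.26553672 237.42372881]
 [259.92481203 210.01503759]]
pump (array([ 0.47374319, -0.03215635]), np.float64(-0.01624644866676533), array([0.00014626, 0.00023295, 0.00010872])) (array([ 0.47400692, -0.03213931]), np.float64(-0.0196234033650936), array([0.00025158, 0.000554  , 0.00030248]))
side proj threads [[211.14259903 193.14704882]
 [208.92944674 200.10338762]
 [236.86993335 196.76585458]] corners [[207.79342606 191.16803308]
 [204.10201274 202.1775934 ]
 [239.90555213 202.46431268]
 [241.98638772 191.38405475]]
```

View pics/c2.png

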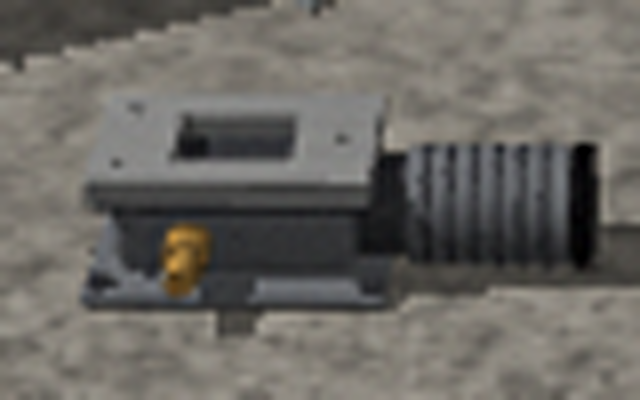

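The side view shows the threads within about 1 px of where I projected them. Now I'll work out the moves.

```bash
cat >> h.py <<'E'
from scipy.spatial.transform import Rotation as Rn
def step(pos,yaw,ref=None):
    "mm shift and deg turn in tool axes from present pose to pos, tool down, yaw"
    o=observe(); p,e=ref if ref else (o['ee_pos'],o['eef_rot']); R0=Rn.from_euler('xyz',e); T=Rn.from_euler('xyz',[np.pi,0,yaw])
    return np.round(R0.inv().apply(np.array(pos)-p)*1e3,1),np.round((R0.inv()*T).as_rotvec(degrees=True),2)
E
python3 - <<'E'
from h import *
print(step([.4617,.2675,.12],-.732+np.pi))
E
```

```text
(array([-325.4, -151.5,   93.4]), array([-9.00e-02,  1.00e-02,  1.96e+01]))
```

servo_tool(targets=[[-0.035,-0.016,0.01,0,0,2],[-0.08,-0.037,0.023,0,0,5],[-0.13,-0.06,0.037,0,0,8],[-0.18,-0.084,0.052,0,0,11],[-0.225,-0.105,0.064,0,0,14]], hand=0)

```text
time_s: 0.72
ee_pos: [0.3875, 0.3475, 0.1491]
eef_rot: [-3.141, -0.0, 2.506]
contact_force: [0.3, 0.5, 0.8]
opening: 0.0912
```

```bash
python3 - <<'E'
from h import *
print(observe()['ee_pos'],step([.4617,.2675,.10],-.732+np.pi))
E
```

```text
[0.3874588  0.34746211 0.14912041] (array([-107.2,  -20.2,   49.1]), array([-0.05, -0.  ,  5.5 ]))
```

servo_tool(targets=[[-0.045,-0.0085,0.02,0,0,2.5],[-0.085,-0.016,0.04,0,0,4.5],[-0.107,-0.02,0.049,0,0,5.5],[-0.107,-0.02,0.049,0,0,5.5],[-0.107,-0.02,0.049,0,0,5.5]])

```text
time_s: 1.35
ee_pos: [0.4608, 0.2702, 0.1011]
eef_rot: [3.141, -0.0, 2.412]
contact_force: [-0.0, 1.5, 0.7]
opening: 0.0915
```

```bash
python3 - <<'E'
from h import *
s=grab('side','s1.png');t=grab('top','t1.png')
o=observe();print(o['ee_pos'],step([.4617,.2675,.015],-.732+np.pi))
p=proj(s,[.4617,.2675,.03])[0].astype(int);print(p, proj(s,o['ee_pos']))
a=lambda im,p,w:cv2.convertScaleAbs(cv2.resize(im[p[1]-w:p[1]+w,p[0]-w:p[0]+w],(390,390),interpolation=cv2.INTER_CUBIC),alpha=1.4)
cv2.imwrite('pics/c3.png',np.hstack([a(cv2.imread('pics/s1.png'),p,40),a(cv2.imread('pics/t1.png'),(175,227),40)]))
E
```

```text
[0.46065408 0.27057983 0.10136518] (array([-2.8, -1.7, 86.4]), array([ 0.04, -0.  ,  0.18]))
[229 166] [[228.1015283  150.13596862]]
```

View pics/c3.png

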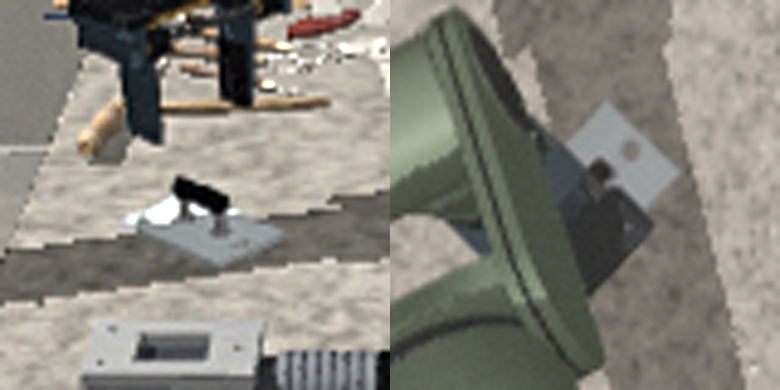

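The open fingers straddle the bar, which is at about (200,195) in the left crop. Descending.

servo_tool(targets=[[-0.003,-0.0015,0.025,0,0,0],[-0.003,-0.0015,0.055,0,0,0],[-0.003,-0.0015,0.078,0,0,0],[-0.003,-0.0015,0.086,0,0,0],[-0.003,-0.0015,0.086,0,0,0]])

```text
time_s: 2.08
ee_pos: [0.4622, 0.2672, 0.0152]
eef_rot: [3.141, -0.0, 2.412]
contact_force: [0.1, -0.2, -0.5]
opening: 0.0911
```

servo_tool(targets=[[0,0,0,0,0,0],[0,0,0,0,0,0],[0,0,0,0,0,0],[0,0,0,0,0,0],[0,0,0,0,0,0]], hand=255, force=35)

```text
time_s: 2.7
ee_pos: [0.4624, 0.2666, 0.015]
eef_rot: [3.141, 0.0, 2.411]
contact_force: [-0.1, -0.9, -0.7]
opening: 0.0443
```

servo_tool(targets=[[0,0,0,0,0,0],[0,0,0,0,0,0],[0,0,0,0,0,0],[0,0,0,0,0,0],[0,0,0,0,0,0]])

```text
time_s: 3.32
ee_pos: [0.4626, 0.2668, 0.015]
eef_rot: [3.141, 0.0, 2.412]
contact_force: [0.8, 1.8, -0.9]
opening: 0.0136
```

The opening is 13.6 mm, so the bar is gripped. Lifting.

servo_tool(targets=[[0,0,-0.01,0,0,0],[0,0,-0.03,0,0,0],[0,0,-0.06,0,0,0],[0,0,-0.09,0,0,0],[0,0,-0.115,0,0,0]])

```text
time_s: 3.95
ee_pos: [0.4619, 0.2664, 0.1314]
eef_rot: [-3.142, 0.0, 2.411]
contact_force: [-0.0, -1.2, -1.5]
opening: 0.0134
```

servo_tool(targets=[[0,0,-0.005,0,0,0],[0,0,-0.005,0,0,0],[0,0,-0.005,0,0,0],[0,0,-0.005,0,0,0],[0,0,-0.005,0,0,0]])

```text
time_s: 4.58
ee_pos: [0.4621, 0.2665, 0.1344]
eef_rot: [-3.14, -0.0, 2.411]
contact_force: [-0.1, 0.4, -3.2]
opening: 0.0139
```

```bash
python3 - <<'E'
from h import *
o=observe();print(o['ee_pos'],o['contact_force'],o['opening'],step([.4737,-.032,.125],np.pi-.016))
E
```

```text
[0.46206819 0.26647827 0.13435169] [-0.14090229  0.36663528 -3.16316737] 0.013931924540741826 (array([-207.8, -214.6,    9.5]), array([ -0.05,  -0.05, -40.92]))
```

servo_tool(targets=[[-0.015,-0.0155,0,0,0,-3],[-0.04,-0.041,0,0,0,-8],[-0.07,-0.072,0,0,0,-14],[-0.1,-0.103,0,0,0,-20],[-0.13,-0.134,0,0,0,-26]])

```text
time_s: 5.2
ee_pos: [0.4698, 0.0788, 0.1349]
eef_rot: [3.142, 0.0, 2.869]
contact_force: [0.3, 0.5, -2.0]
opening: 0.0136
```

```bash
python3 - <<'E'
from h import *
o=observe();print(o['ee_pos'],o['eef_rot'],step([.4737,-.032,.125],np.pi-.016))
E
```

```text
[0.46976506 0.07880991 0.13487488] [3.14150252e+00 1.38378279e-04 2.86904637e+00] (array([ -33.6, -105.7,    9.9]), array([ 0.00e+00,  1.00e-02, -1.47e+01]))
```

servo_tool(targets=[[-0.012,-0.037,0,0,0,-5],[-0.022,-0.07,0.003,0,0,-9.7],[-0.03,-0.095,0.006,0,0,-13.3],[-0.0335,-0.1055,0.01,0,0,-14.7],[-0.0335,-0.1055,0.01,0,0,-14.7]])

```text
time_s: 5.82
ee_pos: [0.473, -0.0311, 0.1246]
eef_rot: [3.141, -0.001, 3.12]
contact_force: [-0.3, 0.4, -2.8]
opening: 0.0137
```

servo_tool(targets=[[0,0,0,0,0,0],[0,0,0,0,0,0],[0,0,0,0,0,0],[0,0,0,0,0,0],[0,0,0,0,0,0]])

```text
time_s: 6.45
ee_pos: [0.4733, -0.0304, 0.125]
eef_rot: [3.142, 0.0, 3.122]
contact_force: [-0.2, -0.4, -1.9]
opening: 0.0137
```

```bash
python3 - <<'E'
from h import *
s=grab('side','s2.png');t=grab('top','t2.png')
o=observe();print(o['ee_pos'],o['eef_rot'],o['opening'])
a=lambda im,x,y:cv2.resize(im[y-28:y+28,x-28:x+28],(390,390),interpolation=cv2.INTER_CUBIC)
cv2.imwrite('pics/c4.png',np.hstack([a(cv2.imread('pics/s2.png'),222,190),a(cv2.imread('pics/t2.png'),260,217)]))
E
```

```text
[ 0.47322715 -0.03050504  0.12494429] [3.14150977e+00 8.74995103e-06 3.12189781e+00] 0.01365054565895484
```

View pics/c4.png

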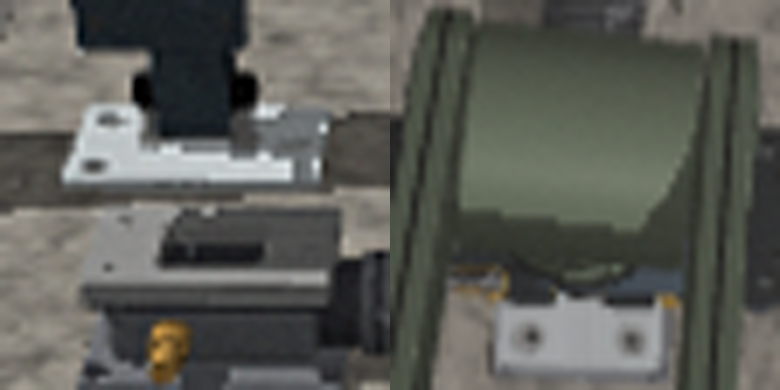

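The cover hangs level in the grip, about 50 mm above the flange. Its −x hole pair is visible in the side crop at (108,120) and (94,166), and in the top crop at (524,338) and (632,341). Measuring the cover's pose in the hand from these.

```bash
cat > m.py <<'E'
from h import *
k=390/56
def meas(tn,sn,hs,ht,cs,ct,tcpz):
    t=dict(np.load(f'pics/{tn}.npz'));s=dict(np.load(f'pics/{sn}.npz'));z=tcpz-.015+.006
    f=lambda L,x,y:np.array(L)/k-.5+np.array([x-28,y-28])
    gt=cv2.cvtColor(t['img'],cv2.COLOR_RGB2GRAY);gs=cv2.cvtColor(s['img'],cv2.COLOR_RGB2GRAY)
    ht=f(ht,260,217);hs=f(hs,222,190)
    ht2=np.array([cen(gt,p,3) for p in ht]);hs2=np.array([cen(gs,p,2) for p in hs])
    ct=f(ct,260,217);cs=f(cs,222,190)
    for n,A in(('top eye',cast(t,ht,z)),('top cen',cast(t,ht2,z)),('side eye',cast(s,hs,z)),('side cen',cast(s,hs2,z))):
        print(n,A[:,:2].round(4).tolist(),fit(H[:2],A)[:2])
    print('top corners',fit(C[:2],cast(t,ct,z))); print('side corners',fit(C,cast(s,cs,z)))
    # two-view heights of the holes
    for a,b in zip(ht2,hs2):
        o1,o2=t['origin'],s['origin'];d1=cast(t,a,0)[0]-o1;d2=cast(s,b,0)[0]-o2
        l=np.linalg.lstsq(np.c_[d1,-d2],o2-o1,rcond=None)[0];print('tri',(o1+l[0]*d1).round(4),(o2+l[1]*d2).round(4))
E
python3 - <<'E'
from m import *
meas('t2.png','s2.png',[(108,120),(94,166)],[(134,338),(242,341)],[(82,104),(65,182),(321,182),(328,109)],[(105,371),(274,374)],.125)
E
```

```text
top eye [[0.4247, -0.0047], [0.4241, -0.0547]] (array([ 0.47036796, -0.03020705]), np.float64(-0.011307714392831975))
top cen [[0.4249, -0.0077], [0.4239, -0.0548]] (array([ 0.47037373, -0.03226788]), np.float64(-0.02242369552637943))
side eye [[0.4252, -0.0072], [0.4254, -0.0548]] (array([ 0.47131181, -0.03081605]), np.float64(0.004221904148205563))
side cen [[0.4259, -0.0066], [0.4255, -0.0556]] (array([ 0.47167769, -0.03147449]), np.float64(-0.008036429442235414))
top corners (array([ 0.46920074, -0.0306703 ]), np.float64(-0.0011301955085725659), array([0.00108864, 0.00108864]))
side corners (array([ 0.47264591, -0.0319712 ]), np.float64(-0.007262394709058706), array([0.00487653, 0.00207044, 0.00242786, 0.00190178]))
tri [ 0.4249 -0.0077  0.1163] [ 0.426  -0.0074  0.1164]
tri [ 0.4239 -0.0548  0.1154] [ 0.4253 -0.0545  0.1154]
```

The cover needs about +2.5 mm in x and −0.7 mm in y, and its yaw is fine. I'll correct that and descend to a gap of about 15 mm.

servo_tool(targets=[[-0.0025,-0.0007,0,0,0,0],[-0.0025,-0.0007,0.01,0,0,0],[-0.0025,-0.0007,0.02,0,0,0],[-0.0025,-0.0007,0.03,0,0,0],[-0.0025,-0.0007,0.035,0,0,0]])

```text
time_s: 7.18
ee_pos: [0.4752, -0.0312, 0.0889]
eef_rot: [3.141, -0.002, 3.122]
contact_force: [0.3, 0.3, -2.4]
opening: 0.0139
```

servo_tool(targets=[[0,0,0,0,0,0],[0,0,0,0,0,0],[0,0,0,0,0,0],[0,0,0,0,0,0],[0,0,0,0,0,0]])

```text
time_s: 7.8
ee_pos: [0.4758, -0.0313, 0.0901]
eef_rot: [3.142, 0.0, 3.122]
contact_force: [0.4, -0.4, -2.7]
opening: 0.0139
```

```bash
python3 - <<'E'
from h import *
s=grab('side','s3.png');t=grab('top','t3.png')
o=observe();print(o['ee_pos'],o['eef_rot'],o['opening'],o['contact_force'])
a=lambda im,x,y:cv2.resize(im[y-28:y+28,x-28:x+28],(390,390),interpolation=cv2.INTER_CUBIC)
cv2.imwrite('pics/c5.png',np.hstack([a(cv2.imread('pics/s3.png'),222,190),a(cv2.imread('pics/t3.png'),260,217)]))
E
```

```text
[ 0.47574669 -0.03128901  0.09001884] [3.14152090e+00 2.12963716e-04 3.12180100e+00] 0.01398425964071115 [-0.07708966  1.34470561 -2.40070973]
```

View pics/c5.png

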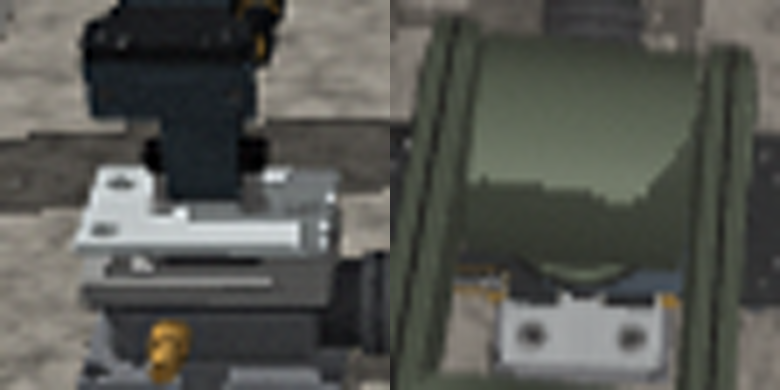

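Hole pair at side-crop (121,183) and (104,231), and top-crop (532,334) and (632,338). The cover is clear of the flange, with daylight below its edge.

```bash
python3 - <<'E'
from m import *
meas('t3.png','s3.png',[(121,183),(104,231)],[(142,334),(242,338)],[(98,168),(75,248),(328,250),(338,173)],[(109,365),(274,372)],.090)
t=dict(np.load('pics/t3.png.npz'));s=dict(np.load('pics/s3.png.npz'))
c=np.array([.4737,-.0322]);y=-.016;R=np.array([[np.cos(y),-np.sin(y)],[np.sin(y),np.cos(y)]])
for n,d,x0,y0 in(('side',s,222,190),('top',t,260,217)): 
  print(n,'ideal holes',(k*(proj(d,np.c_[c+H@R.T,[.081]*3])+.5-[x0-28,y0-28])).round(0).tolist(),'corners',(k*(proj(d,np.c_[c+C@R.T,[.081]*4])+.5-[x0-28,y0-28])).round(0).tolist())
E
```

```text
top eye [[0.4285, -0.0076], [0.4274, -0.0552]] (array([ 0.47392672, -0.0324636 ]), np.float64(-0.0234806519547723))
top cen [[0.4282, -0.0076], [0.4269, -0.0553]] (array([ 0.47351134, -0.03272862]), np.float64(-0.02761500354549135))
side eye [[0.4288, -0.0071], [0.4274, -0.0555]] (array([ 0.47409744, -0.03265217]), np.float64(-0.029373809624684798))
side cen [[0.4288, -0.0074], [0.4276, -0.0612]] (array([ 0.47416979, -0.03533687]), np.float64(-0.02179431899962529))
top corners (array([ 0.47254447, -0.03290003]), np.float64(-0.02563396652781969), array([0.00125496, 0.00125496]))
side corners (array([ 0.47578867, -0.03361335]), np.float64(-0.01980833478559247), array([0.00340204, 0.00171171, 0.00197233, 0.00103093]))
tri [ 0.4282 -0.0076  0.081 ] [ 0.4288 -0.0074  0.081 ]
tri [ 0.427  -0.0554  0.0778] [ 0.4265 -0.0555  0.0778]
side ideal holes [[119.0, 183.0], [104.0, 231.0], [300.0, 208.0]] corners [[96.0, 170.0], [70.0, 245.0], [321.0, 247.0], [336.0, 171.0]]
top ideal holes [[142.0, 335.0], [243.0, 338.0], [198.0, 145.0]] corners [[111.0, 363.0], [271.0, 369.0], [278.0, 118.0], [120.0, 114.0]]
```

The holes sit within about 1 mm of where they should be, and triangulation puts the top of the plate at z ≈ 0.08. I'll lower another 4 mm for a gap of about 11 mm, let it settle, and look again.

servo_tool(targets=[[0,0,0.001,0,0,0],[0,0,0.002,0,0,0],[0,0,0.003,0,0,0],[0,0,0.004,0,0,0],[0,0,0.004,0,0,0]])

```text
time_s: 8.52
ee_pos: [0.4757, -0.0313, 0.0858]
eef_rot: [3.141, -0.0, 3.122]
contact_force: [0.4, -0.1, -2.0]
opening: 0.0136
```

servo_tool(targets=[[0,0,0,0,0,0],[0,0,0,0,0,0],[0,0,0,0,0,0],[0,0,0,0,0,0],[0,0,0,0,0,0]])

```text
time_s: 9.15
ee_pos: [0.4757, -0.0313, 0.086]
eef_rot: [3.142, 0.0, 3.122]
contact_force: [0.3, -1.8, -2.2]
opening: 0.0135
```

```bash
python3 - <<'E'
from m import *
s=grab('side','s4.png');t=grab('top','t4.png')
o=observe();print(o['ee_pos'],o['eef_rot'],o['opening'],o['contact_force'])
gt=cv2.cvtColor(t['img'],cv2.COLOR_RGB2GRAY)
c=np.array([.4737,-.0322]);y=-.016;R=np.array([[np.cos(y),-np.sin(y)],[np.sin(y),np.cos(y)]])
W=np.c_[c+H@R.T,[.077]*3][:2]
q=[cen(gt,p,3) for p in proj(t,W)];print('hole error mm',((cast(t,q,.077)-W)*1e3).round(1).tolist())
a=lambda im,x,y:cv2.resize(im[y-28:y+28,x-28:x+28],(390,390),interpolation=cv2.INTER_CUBIC)
cv2.imwrite('pics/c6.png',np.hstack([a(cv2.imread('pics/s4.png'),222,190),a(cv2.imread('pics/t4.png'),260,217)]))
E
```

```text
[ 0.47573585 -0.03129497  0.08593627] [3.14152273e+00 4.03473175e-05 3.12185622e+00] 0.013836945259087767 [-0.68163236  0.3898086  -2.41604714]
hole error mm [[-0.2, 0.2, -0.0], [-0.5, -0.4, -0.0]]
```

View pics/c6.png

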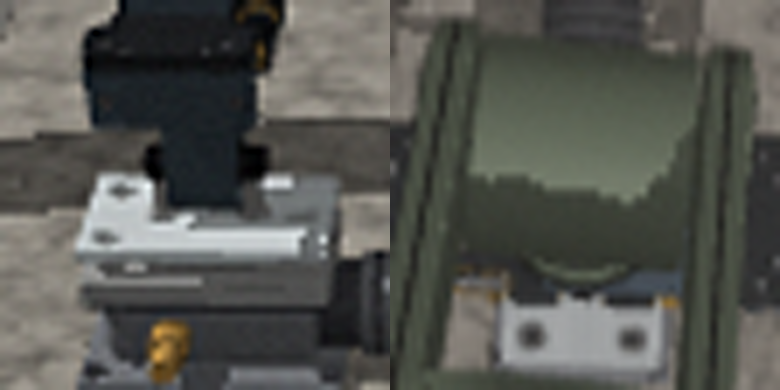

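The final view shows the cover level over the flange with a visible gap. Holes at top-crop (532,336) and (632,340) are within 0.7 mm of the target. Handing in.

```bash
python3 -c "
from bench import bot
print(bot.sign_off())"
```

```text
the job is handed in; nothing more can be done
None
```

The three-hole cover is held level by its handle, about 11 mm above the pump's flange, and I handed the job in at about 9 s on the robot's clock. The sign-off reports no verdict, so these are my own last checks:

- **Alignment:** in the top view, the two −x holes were within about 0.7 mm of their target positions over the threads. The yaw estimates from the images agreed with the pump's to about 0.01 rad.
- **Third hole:** the gripper and arm mostly hid the +x hole, so I did not measure it directly. Its alignment follows from the other two holes, the plate corners and the yaw.
- **Disagreements:** the side-view corner fits were rougher, with 1–3 mm residuals. One automatic hole reading in the side view, taken before the last 4 mm of lowering, was about 6 mm off. I set it aside because the by-eye and top-view readings agreed.
- **Height:** one hole's two-view height matched the expected value, and the other read about 3 mm low. The side view showed a gap under the cover.
- **Grip and contact:** the tool was level, the gripper opening was steady at 13.5–13.9 mm on the 14 mm bar, and the only force was about 2.4 N from the cover's weight.
- **Other objects:** I did not re-measure the other cover or the bystanders. The planned path did not go near them, and no contact force showed along the way.

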